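# Clip the relay module onto its sloping rail

### The arm

A 6-joint arm with a two-finger parallel gripper is mounted at the origin on a cart in front of the work surface, level with it; the furniture and walls round the work are solid. World frame = base frame: x ahead of the robot, y to its left, z up, the work surface at z = 0. Lengths are in m, angles in rad, forces in N, time in s.
With the tool pointing down it reaches from about 0.35 to 0.85 m from the base axis. Payload 8.1 kg.
Tool frame: the origin (TCP) lies at the centre of the arm's flange, where the gripper is bolted on; the fingertips stand 186 mm ahead of it and the grasp point (between the pads) lies 167 mm ahead of it; z points along the fingers, y is the line along which they close (so a half turn about z gives the same grasp; the last joint's range is limited). The gripper opens to 93 mm and grips with 3 to 60 N. Pads are 15 mm wide; open, the fingers measure 128 mm over their backs; the gripper's body (75 mm by 188 mm) begins 65 mm behind the grasp point.
Start: joints at [-1.424, 0.13, 1.488, -0, 1.523, -0.085], TCP at [0.138, -0.584, 0.405] pointing down, gripper open.
Joint ranges: [-2.96, 2.96], [-0.89, 2.26], [0.02, 2.5], [-1.34, 4.48], [0, 2.73], [-2.66, 2.66]. Speed limits (rad/s): [2.39, 2.39, 2.79, 3.14, 3.14, 3.14].

### API

Orientations are given as a rotation vector (axis times angle).
In Python, from plant import robot gives the robot as it stands.
- The arm moves only by the tool apply_moves, never from a script. Its argument "series" is a list of rows, each a list of 2 entries, a list of its own where there are three numbers: the shift along the tool's x, y, z in mm, then the turn, a rotation vector about the tool's x, y, z in rad. A call has 1 to 12 rows; each row shifts and turns the commanded pose from where the row before left it, along the tool's axes as they then stand; what a row does not reach is not made up. A row lasts 1/12 s, in which the tool goes at most 41.7 mm and 7.16 degrees, less where a joint would pass 70% of its speed; a pose out of reach is approached as far as the arm can. A call is refused whole if a number of a shift passes 41.7 or a number of a turn 0.125, either way. A call with a gripper value outside its range is refused whole. "claw" is the opening, from 0 (shut) to 1 (fully open), set as the call begins (left out, the last holds). The fingers move at their own pace and stop on an object; "newtons" is the grip in N (left out, the last holds). Time passes only in rows, so rows that do not move let the fingers close. It gives the time, the measured TCP pose, the force, the opening and the grip force at its end, in the units of the state.
- robot.read_state(): the state, without advancing time (a new reading comes with each control period).
- robot.read_camera(name): name is "scene" or "top" or "wrist"; returns (picture, depth): 480x640x3 uint8, blue, green, red; 480x640 float32, m along the optical axis (not along the pixel's ray), 0 where there is no reading.
- robot.calibration(name): a dict with "fx", "fy", "cx", "cy" (pixels), "extrinsics" (4x4, takes a point from world to camera coordinates). Camera axes: x right, y down, z forward; pixel columns grow to the right and rows downward; lengths in m; the calibration is good to about 2 mm. A picture is of the moment at which its call begins: read the wrist's pose just before it. calibration takes no time and is no camera call; for the wrist camera it gives the pose at the moment of the call.
- robot.close_job(): hands the job in; it is judged then, once.
The state is a dict: "t": time; "q": joint angles; "dq": joint speeds; "joint_torque": joint torques, N m; "tool_pos": TCP position; "orientation": TCP orientation; "force": force on the tool from outside, world axes, zero at the start; "wrist_torque": the same for the moment, N m; "opening": finger opening in m; "gripper_force": force on a finger pad.
Only numpy, scipy, OpenCV 4.12 (cv2) and the standard library are available. Lean on these libraries where they do the work, as an engineer would, in place of code of your own. Each camera call takes 0.05 s, during which the arm holds its last target. There are 200 camera calls.

### The job

Pick up the relay module from the bench and mount it near the middle of the empty stretch of rail on the sloping panel: hook its lip over the rail's upper edge with the foot end still raised, then tilt the foot down until the spring clip snaps under the lower edge and the module sits flat on the rail. Feel for the rail and do not force it (no more push than the snap needs, and well under 35 N), let go of the module, and leave the other things around it where they are.

Things in the scene. Friction and masses are not known exactly. Their poses are not given: they have to be found in the camera images.
- relay_center (a point): Centre of the relay module's box: loose grey plastic block, black plate on top, 73 mm along its x (-38 to +35), 42 mm wide (y), 50 mm high (z); 0.14 to 0.26 kg. +x points to the hook end (away from the robot at the start, within 30 degrees), z out of its top. Its flat seat (box underside) is 25 mm below; on the bench this point is 36 mm up. Grasp across the 42 mm from above.
- relay_lip (a point): Inner end of the module's hook lip (26 mm along +x, 32 mm below relay_center; same axes). The hook spans the full width under the +x end: wall with inner face at x = +30.5 mm, lip reaching inwards to x = +26 mm; the slot between seat and lip is 5.5 mm high, and the lip's bottom is 11 mm below the seat.
- relay_foot (a point): Point on the module's seat plane at its foot end (30 mm along -x, 25 mm below relay_center; same axes). The module's top over it, 50 mm above the seat, is where to press. Two fixed skids at x = -33 to -38 mm reach 11 mm below the seat, with the spring clip between them.
- foot_clip (a joint): Black spring clip at the module's foot, 18 mm wide, sliding along the module's -x: 0 at rest, 0.005 m fully pushed out. Beak tip at x = -27.5 mm, its top 3.7 mm below the seat; its sloping lower face, down to 10.4 mm below the seat, rides over the rail's lower edge. Spring 2 N at rest, 4 N fully out; snapping takes about 4 to 10 N on the foot end. Home it reads near 0 again.
- rail_face: Sloping face (135 x 290 mm) of the fixed grey sheet-metal panel, sheet at z = -30 mm. Origin: nominal centre of the rail at the level of its flange tops, where the module's seat must lie. x up the slope (away from the robot, rising 25 degrees), y along the rail, z out of the face. Mounted, the module's axes match these, with 1.4 mm play along x.
- rail_mid (a point): Same point and axes as rail_face, for the rail: aluminium top-hat, 250 mm along y, 60 mm over its flanges (nominal edges x = +30, -30 mm), flanges 3 mm thick, tops at z = 0. Bolted through slotted holes, it may sit up to 13 mm up or down the slope (x only) from this unmoving point: feel or look for it; it stays put when pushed. End brackets, 10 mm wide, 16 mm high, at y = +110, -110 mm.
- rubber_bowl: Green rubber bowl, 117 mm across, 60 mm high, a bystander; origin under its middle.
- white_cup: White cup, 73 mm across, 84 mm high, a bystander; origin under its middle.
- tape_roll: Roll of tape lying flat, 98 mm across, 25 mm high, a bystander; origin under its middle.
- screwdriver: Screwdriver lying on the bench, 212 mm long, a bystander; origin under its middle.
Mind the look-alikes: they are no part of the job. Of the things that look like the part that bears relay_center, the larger one is meant.

How it is judged:
By the outcome, as a careful person would: the job done as asked, in the order asked, and still so for the second after the job is handed in, with the robot touching nothing.
It also fails if it takes over 67 s, if anything falls off the work surface, if the arm or the gripper's body presses on something with over 40 N, if the wrist force passes 120 N, or if a joint passes its speed limit or range.

## Working session

There is one attempt and no reset: what is moved stays moved. The work goes in short steps, Python scripts to look and compute and a tool call to move; the robot and the scene stay as the last step left them, time stands still between calls to the robot, and variables do not carry over. Pictures are saved under pics/ and viewed, at most 10 in all, crops included, and the job is handed in when it is done.

Besides the shell and the picture viewer there is one more tool, called after "Request:" as name(argument=value, ...), one argument or row to a line, values as JSON. apply_moves: Moves the arm, as the interface text tells. Its arguments: {"type":"object","properties":{"series":{"type":"array"},"claw":{"type":"number"},"newtons":{"type":"number"}},"required":["series"]}

```bash
mkdir -p pics; ls
cat > h.py <<'E'
import numpy as np, cv2
from scipy.spatial.transform import Rotation as R
from plant import robot
def look(n):
    c=robot.calibration(n); p,d=robot.read_camera(n); return p,d,c
def pts(d,c,u,v):
    # pixels+depth -> world
    z=d[v,u]; P=np.stack([(u-c['cx'])/c['fx']*z,(v-c['cy'])/c['fy']*z,z],-1)
    E=np.array(c['extrinsics']); return (P-E[:3,3])@E[:3,:3]
E
python3 - <<'E'
from h import *
s=robot.read_state(); print(s)
ims=[]
for n in ['scene','top']:
    p,d,c=look(n); np.savez('pics/%s.npz'%n,p=p,d=d,**{k:np.array(v) for k,v in c.items()}); cv2.imwrite(f'pics/{n}0.png',p)
    E=np.array(c['extrinsics']); print(n,-E[:3,:3].T@E[:3,3],E[2,:3],c['fx'])
E
```

```text
pics
{'t': 0.0, 'q': array([-1.42443866e+00,  1.31124971e-01,  1.48923206e+00,  1.25861269e-05,
        1.52303328e+00, -8.53899678e-02]), 'dq': array([ 6.71989260e-04,  7.94327727e-04,  4.26852857e-04, -2.70292262e-04,
       -1.20259951e-03, -9.08290522e-05]), 'joint_torque': array([-8.54212904e-04, -5.59833956e+01, -4.91767001e+01,  7.68398121e-02,
        3.50223714e-02, -1.28027923e-04]), 'tool_pos': array([ 0.13780415, -0.58372844,  0.40373471]), 'orientation': array([-3.11874052e+00, -3.63005527e-01,  6.62900995e-05]), 'force': array([-0.80176698,  0.48568675,  0.2637236 ]), 'wrist_torque': array([ 0.05443465,  0.05674622, -0.00047187]), 'gripper_force': 0.0, 'opening': 0.0930969735084382}
scene [-0.43284293  0.9684665   0.79434121] [ 0.6143032  -0.64699267 -0.45169909] 586.3876437407583
top [ 0.37227789 -0.07500756  1.62861824] [ 0.09478145  0.01641516 -0.99536276] 565.8780606819287
```

View pics/scene0.png

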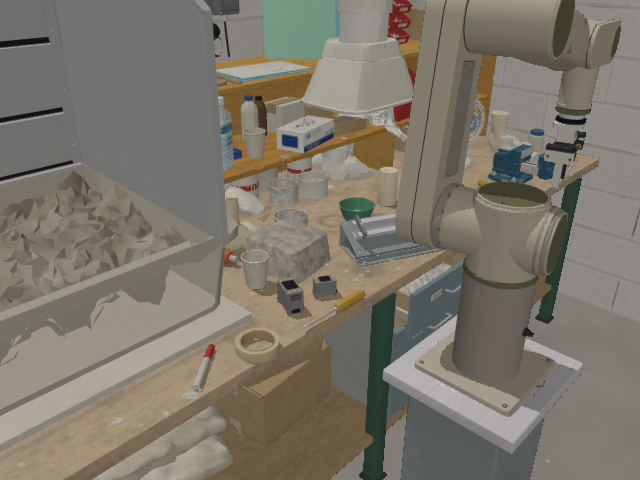

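View pics/top0.png

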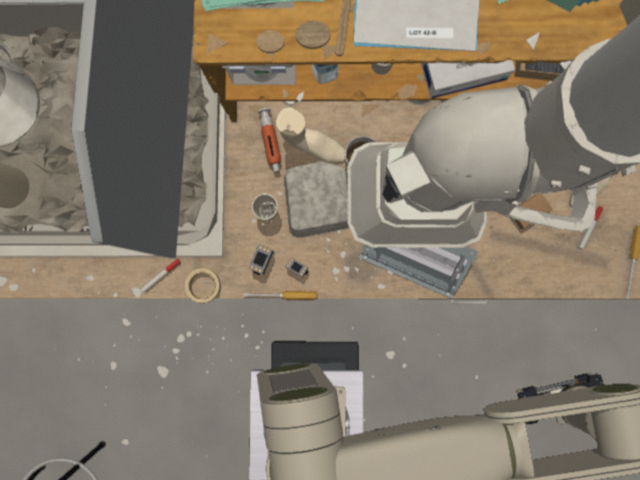

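The scene picture shows the larger module near (290,296) with a small look-alike at (324,286). The panel is near (385,238), with a hood above it. In the top picture the module is at (262,261), the look-alike at (298,268), the panel at (418,268), and the hood covers about (350-490,140-250).

Run:
```python
from h import *
T=dict(np.load('pics/top.npz')); S=dict(np.load('pics/scene.npz'))
def g(C,u,v):
    u,v=np.array(u),np.array(v); return pts(C['d'],C,u,v).round(3).tolist()
print('module top',g(T,[262,258,266],[261,262,258]))
print('module scene',g(S,[290,290],[288,300]))
print('hood', g(T,[360,370,420,470,380,420,470],[160,235,240,235,225,225,200]))
print('hood scene rim',g(S,[310,340,370,400,330,380],[90,102,106,103,90,95]))
print('panel top',g(T,[372,400,430,455,418,460,380],[258,265,275,285,262,255,265]))
print('rock,cup,shelf',g(T,[320,265,200,316,600],[195,205,285,295,225]))
a=cv2.resize(T['p'][235:300,240:490],None,fx=3.2,fy=3.2,interpolation=cv2.INTER_CUBIC)
b=cv2.resize(S['p'][190:330,240:450],None,fx=3.8,fy=3.8,interpolation=cv2.INTER_CUBIC)[:, :800]
b=cv2.resize(b,(585,390)); b=cv2.copyMakeBorder(b,0,0,0,800-585,cv2.BORDER_CONSTANT)
cv2.imwrite('pics/z.png',np.vstack([a,b])[:600])
```

```text
module top [[0.457, 0.119, 0.062], [0.455, 0.13, 0.06], [0.466, 0.108, 0.062]]
module scene [[0.449, 0.139, 0.065], [0.433, 0.154, 0.045]]
hood [[0.644, -0.133, 0.477], [0.489, -0.153, 0.468], [0.479, -0.257, 0.462], [0.489, -0.36, 0.463], [0.502, -0.169, 0.528], [0.5, -0.244, 0.546], [0.503, -0.272, 0.828]]
hood scene rim [[0.645, -0.132, 0.464], [0.529, -0.119, 0.454], [0.474, -0.169, 0.445], [0.462, -0.278, 0.436], [0.571, -0.128, 0.476], [0.48, -0.215, 0.464]]
panel top [[0.47, -0.191, -0.006], [0.448, -0.267, 0.028], [0.42, -0.351, 0.029], [0.392, -0.421, 0.027], [0.456, -0.316, 0.042], [0.474, -0.428, 0.063], [0.449, -0.213, 0.001]]
rock,cup,shelf [[0.638, -0.042, 0.087], [0.623, 0.119, 0.006], [0.392, 0.305, 0.001], [0.363, -0.03, 0.022], [0.564, -0.846, -0.002]]
```

View pics/z.png

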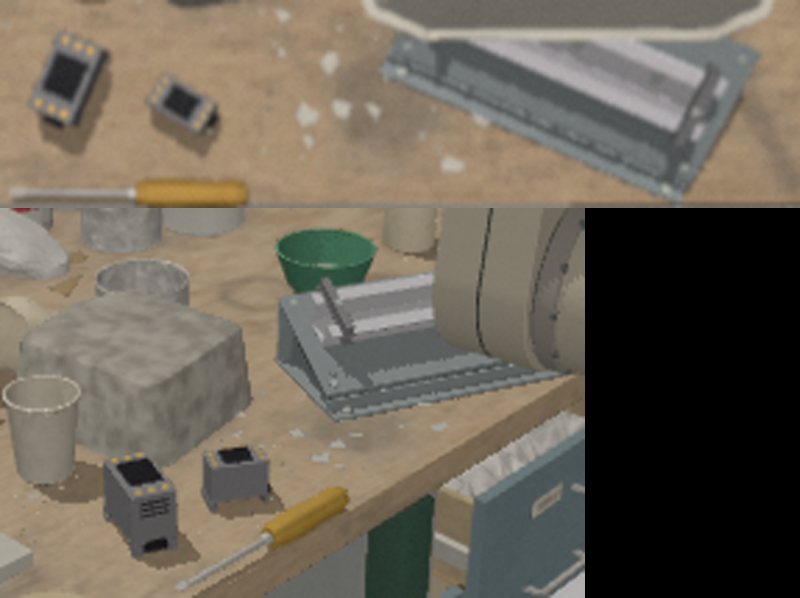

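The crop shows the module's long axis at about -27° yaw and the rail yawed by about -18°. The near rim of the hood is at x≈0.46, z≈0.45. Next is a move planner and a trip above the module.

```bash
cat >> h.py <<'E'
def pose():
    s=robot.read_state(); T=np.eye(4); T[:3,:3]=R.from_rotvec(s['orientation']).as_matrix(); T[:3,3]=s['tool_pos']; return T
def tool(yaw,pitch=0,flip=False):
    """tool axes for a part whose z leans back by pitch (rising slope +), yaw about world z; fingers along -part z"""
    A=R.from_euler('zy',[yaw,-pitch],degrees=True).as_matrix()   # part axes
    return A@np.diag([1,-1,-1.]) if not flip else A@np.diag([-1,1,-1.])
def plan(T0,p,Rt,n=None,vmax=40,wmax=.12):
    T1=np.eye(4);T1[:3,:3]=Rt;T1[:3,3]=p; D=np.linalg.inv(T0)@T1
    w=R.from_matrix(D[:3,:3]).as_rotvec(); t=D[:3,3]*1e3
    n=n or int(max(np.ceil(np.linalg.norm(t)/vmax),np.ceil(np.linalg.norm(w)/wmax),1))
    M=sum(R.from_rotvec(w*k/n).as_matrix() for k in range(n))
    d=np.linalg.solve(M,t); print('rows',n,'d',d.round(1),'w',(w/n).round(4),'| pure shift',t.round(1),'w',w.round(4))
E
python3 - <<'E'
from h import *
T=pose(); print(T[:3,:3].round(2))
c=robot.calibration('wrist');E=np.array(c['extrinsics']); cw=-E[:3,:3].T@E[:3,3]
print('cam in tool',T[:3,:3].T@(cw-T[:3,3]),'axis',T[:3,:3].T@E[2,:3],'right',T[:3,:3].T@E[0,:3],c['fx'])
for y in(-27,):
  for f in(0,1): plan(T,[.43,.12,.36],tool(y,0,f))
E
```

```text
[[ 0.97  0.23 -0.  ]
 [ 0.23 -0.97  0.  ]
 [ 0.   -0.   -1.  ]]
cam in tool [ 0.067772   -0.00067197  0.02021196] axis [-2.39134654e-01 -7.03826478e-04  9.70986160e-01] right [1.18042675e-04 9.99999709e-01 7.53928735e-04] 346.2161056185134
rows 20 d [ 11.2 -37.3   2.2] w [-0.0001  0.      0.0352] | pure shift [ 446.  -617.7   44.9] w [-1.70e-03  4.00e-04  7.03e-01]
rows 21 d [46.  10.1  2.1] w [-0.000e+00 -1.000e-04 -1.161e-01] | pure shift [ 446.  -617.7   44.9] w [-5.0000e-04 -2.1000e-03 -2.4386e+00]
```

Run:
```python
from h import *
plan(pose(),[.42,.135,.36],tool(-27,0,1),n=27)
```

```text
rows 27 d [36.3  7.7  1.6] w [-0.     -0.0001 -0.0903] | pure shift [ 439.7 -634.6   44.9] w [-5.0000e-04 -2.1000e-03 -2.4386e+00]
```

Request:
apply_moves(
  series=[
    [[22, -31.7, 2.2], [0, 0, 0]],
    [[22, -31.7, 2.2], [0, 0, 0]],
    [[22, -31.7, 2.2], [0, 0, 0]],
    [[22, -31.7, 2.2], [0, 0, 0]],
    [[22, -31.7, 2.2], [0, 0, 0]],
    [[22, -31.7, 2.2], [0, 0, 0]],
    [[22, -31.7, 2.2], [0, 0, 0]],
    [[22, -31.7, 2.2], [0, 0, 0]],
    [[22, -31.7, 2.2], [0, 0, 0]],
    [[22, -31.7, 2.2], [0, 0, 0]],
  ],
  claw=1,
)

```text
t: 0.93
tool_pos: [0.2791, -0.2231, 0.3823]
orientation: [-3.12, -0.362, -0.0]
force: [1.0, -0.3, 0.7]
opening: 0.0929
gripper_force: 0.0
```

Request:
apply_moves(
  series=[
    [[22, -31.7, 2.2], [0, 0, 0]],
    [[22, -31.7, 2.2], [0, 0, 0]],
    [[22, -31.7, 2.2], [0, 0, 0]],
    [[22, -31.7, 2.2], [0, 0, 0]],
    [[22, -31.7, 2.2], [0, 0, 0]],
    [[22, -31.7, 2.2], [0, 0, 0]],
    [[22, -31.7, 2.2], [0, 0, 0]],
    [[22, -31.7, 2.2], [0, 0, 0]],
    [[22, -31.7, 2.2], [0, 0, 0]],
    [[22, -31.7, 2.2], [0, 0, 0]],
  ],
)

```text
t: 1.77
tool_pos: [0.4205, 0.1364, 0.3603]
orientation: [3.12, 0.364, -0.0]
force: [0.7, -0.7, 0.3]
opening: 0.0929
gripper_force: 0.0
```

Request:
apply_moves(
  series=[
    [[0, 0, 0], [0, 0, -0.12]],
    [[0, 0, 0], [0, 0, -0.12]],
    [[0, 0, 0], [0, 0, -0.12]],
    [[0, 0, 0], [0, 0, -0.12]],
    [[0, 0, 0], [0, 0, -0.12]],
    [[0, 0, 0], [0, 0, -0.12]],
    [[0, 0, 0], [0, 0, -0.12]],
    [[0, 0, 0], [0, 0, -0.12]],
    [[0, 0, 0], [0, 0, -0.12]],
    [[0, 0, 0], [0, 0, -0.12]],
  ],
)

```text
t: 2.6
tool_pos: [0.4203, 0.1341, 0.3603]
orientation: [-2.364, -2.069, 0.001]
force: [-0.4, -0.1, 0.2]
opening: 0.0929
gripper_force: 0.0
```

Request:
apply_moves(
  series=[
    [[0, 0, 0], [0, 0, -0.12]],
    [[0, 0, 0], [0, 0, -0.12]],
    [[0, 0, 0], [0, 0, -0.12]],
    [[0, 0, 0], [0, 0, -0.12]],
    [[0, 0, 0], [0, 0, -0.12]],
    [[0, 0, 0], [0, 0, -0.12]],
    [[0, 0, 0], [0, 0, -0.12]],
    [[0, 0, 0], [0, 0, -0.12]],
    [[0, 0, 0], [0, 0, -0.12]],
    [[0, 0, 0], [0, 0, -0.12]],
    [[0, 0, 0], [0, 0, 0]],
  ],
)

```text
t: 3.52
tool_pos: [0.4203, 0.1342, 0.3603]
orientation: [-0.783, -3.042, 0.001]
force: [-0.6, 0.3, -0.0]
opening: 0.0927
gripper_force: 0.0
```

Run:
```python
from h import *
s=robot.read_state(); print(s['t'],s['q'],s['tool_pos'])
p,d,c=look('wrist'); np.savez('pics/w1.npz',p=p,d=d,**{k:np.array(v) for k,v in c.items()}); cv2.imwrite('pics/w1.png',p)
p,d,c=look('top'); np.savez('pics/t1.npz',p=p,d=d,**{k:np.array(v) for k,v in c.items()})
p,d,c=look('scene'); np.savez('pics/s1.npz',p=p,d=d,**{k:np.array(v) for k,v in c.items()})
```

```text
3.5167 [ 1.92668193e-01 -2.89518423e-01  1.96694331e+00 -1.43145256e-05
  1.46497295e+00 -8.74227494e-01] [0.42026166 0.13415052 0.36033502]
```

View pics/w1.png

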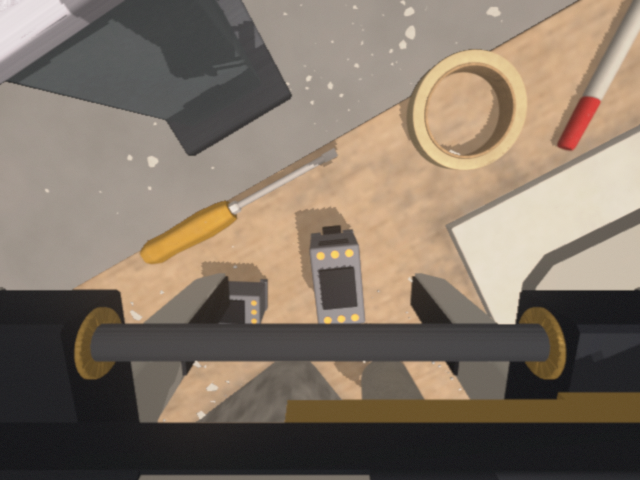

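The wrist picture shows the module at about (337,285), with its foot and clip end up at (332,232). The look-alike is at (247,300), about 70 px to the left, so I will narrow the fingers for the grasp. The hook end is hidden behind the gripper.

```bash
cat > m.py <<'E'
from h import *
def top_rect(f,c0=(.457,.119),zr=(.05,.075),r=.06):
    C=dict(np.load(f)); d=C['d']; v,u=np.nonzero((d>0.05)&(d<3)); P=pts(d,C,u,v)
    k=(P[:,2]>zr[0])&(P[:,2]<zr[1])&(np.hypot(P[:,0]-c0[0],P[:,1]-c0[1])<r); Q=P[k]
    (cx,cy),(w,h),a=cv2.minAreaRect((Q[:,:2]*1e3).astype(np.float32))
    if w<h: a+=90
    print(f,len(Q),'rect c',round(cx,1),round(cy,1),'size',round(w,1),round(h,1),'ang',round((a+90)%180-90,1),'z',np.percentile(Q[:,2],[10,50,90]).round(4))
E
python3 - <<'E'
from m import *
for f in ('w1','t1','s1'): top_rect(f'pics/{f}.npz')
# plate + gold corners in top / wrist by ray on z=.061
for f in ('w1','t1'):
    C=dict(np.load(f'pics/{f}.npz'));hsv=cv2.cvtColor(C['p'],cv2.COLOR_BGR2HSV)
    m=(hsv[...,0]>10)&(hsv[...,0]<32)&(hsv[...,1]>(110 if f=='w1' else 75))&(hsv[...,2]>90)
    v,u=np.nonzero(m&(C['d']>0));P=pts(C['d'],C,u,v)
    k=(np.abs(P[:,2]-.061)<.012)&(np.hypot(P[:,0]-.457,P[:,1]-.119)<.05);u,v=u[k],v[k]
    E=C['extrinsics'];o=-E[:3,:3].T@E[:3,3];r=np.stack([(u-C['cx'])/C['fx'],(v-C['cy'])/C['fy'],np.ones(len(u))],-1)@E[:3,:3]
    q=(o+r*((.061-o[2])/r[:,2])[:,None])
    g=q[:,:2]; l=cv2.kmeans((g*1e3).astype(np.float32),2,None,(3,50,.01),5,0)[2]; dd=l[1]-l[0]; print(f,'gold rows',l.round(1).tolist(),'mid',l.mean(0).round(1),'ang',np.degrees(np.arctan2(dd[1],dd[0])).round(1))
E
```

```text
pics/w1.npz 3929 rect c 465.6 128.8 size 42.0 74.1 ang -22.7 z [0.0599 0.0614 0.0647]
pics/t1.npz 209 rect c 474.0 122.2 size 42.4 54.2 ang -23.1 z [0.0572 0.0617 0.0678]
pics/s1.npz 365 rect c 460.8 128.8 size 43.8 81.6 ang -21.6 z [0.0542 0.0622 0.0656]
w1 gold rows [[439.0, 140.10000610351562], [493.5, 117.19999694824219]] mid [466.3 128.6] ang -22.8
t1 gold rows [[496.5, 125.30000305175781], [489.1000061035156, 109.69999694824219]] mid [492.8 117.5] ang -115.6
```

Run:
```python
from h import *
T=pose()
plan(T,[.467,.1282,.36],tool(-22.75,0,1),n=4); plan(T,[.467,.1282,.213],tool(-22.75,0,1),n=1)
```

```text
rows 4 d [-11.1   4.    0.1] w [-0.0001 -0.0001 -0.0293] | pure shift [-43.6  17.7   0.5] w [-0.0002 -0.0004 -0.117 ]
rows 1 d [-43.6  17.8 147.5] w [-0.0002 -0.0004 -0.117 ] | pure shift [-43.6  17.8 147.5] w [-0.0002 -0.0004 -0.117 ]
```

Request:
apply_moves(
  series=[
    [[-11.1, 4, 0], [0, 0, -0.0293]],
    [[-11.1, 4, 0], [0, 0, -0.0293]],
    [[-11.1, 4, 0], [0, 0, -0.0293]],
    [[-11.1, 4, 0], [0, 0, -0.0293]],
    [[0, 0, 30], [0, 0, 0]],
    [[0, 0, 30], [0, 0, 0]],
    [[0, 0, 25], [0, 0, 0]],
    [[0, 0, 22], [0, 0, 0]],
    [[0, 0, 15], [0, 0, 0]],
    [[0, 0, 10], [0, 0, 0]],
    [[0, 0, 10], [0, 0, 0]],
    [[0, 0, 5], [0, 0, 0]],
  ],
  claw=0.68,
)

```text
t: 4.67
tool_pos: [0.4671, 0.1285, 0.2128]
orientation: [-0.615, -3.08, 0.0]
force: [0.6, -0.6, -0.7]
opening: 0.0633
gripper_force: 0.0
```

Request:
apply_moves(
  series=[
    [[0, 0, 0], [0, 0, 0]],
    [[0, 0, 0], [0, 0, 0]],
    [[0, 0, 0], [0, 0, 0]],
    [[0, 0, 0], [0, 0, 0]],
    [[0, 0, 0], [0, 0, 0]],
    [[0, 0, 0], [0, 0, 0]],
    [[0, 0, 0], [0, 0, 0]],
    [[0, 0, 0], [0, 0, 0]],
  ],
  claw=0,
  newtons=30,
)

```text
t: 5.33
tool_pos: [0.4678, 0.1285, 0.2148]
orientation: [0.613, 3.08, 0.001]
force: [-1.0, -1.6, 6.4]
opening: 0.042
gripper_force: 30.0
```

Request:
apply_moves(
  series=[
    [[0, 0, -10], [0, 0, 0]],
    [[0, 0, -30], [0, 0, 0]],
    [[0, 0, -40], [0, 0, 0]],
    [[0, 0, -40], [0, 0, 0]],
    [[0, 0, -20], [0, 0, 0]],
    [[0, 0, 0], [0, 0, 0]],
  ],
)

```text
t: 5.83
tool_pos: [0.4688, 0.1289, 0.3605]
orientation: [0.611, 3.072, 0.006]
force: [1.1, 0.0, -2.0]
opening: 0.0418
gripper_force: 30.0
```

Run:
```python
from h import *
from scipy import ndimage
s=robot.read_state();print(s['tool_pos'],s['force'],s['opening'])
for n in('t1','s1'):
    C=dict(np.load(f'pics/{n}.npz'));d=C['d'];v,u=np.nonzero(d>0);P=pts(d,C,u,v)
    k=(P[:,0]>.36)&(P[:,0]<.62)&(P[:,1]<-.14)&(P[:,1]>-.52)&(P[:,2]>.008)&(P[:,2]<.16);Q=P[k]
    # plane RANSAC near slope 25deg
    rng=np.random.default_rng(0);best=0
    for i in range(800):
        a=Q[rng.choice(len(Q),3,False)];nn=np.cross(a[1]-a[0],a[2]-a[0]);l=np.linalg.norm(nn)
        if l<1e-4: continue
        nn/=l;nn*=np.sign(nn[2]+1e-9)
        if abs(np.degrees(np.arccos(nn[2]))-25)>4: continue
        e=np.abs((Q-a[0])@nn)<.002
        if e.sum()>best: best=e.sum();B=(nn,a[0],e)
    nn,a,e=B;print(n,len(Q),best,'n',nn.round(3),'tilt',np.degrees(np.arccos(nn[2])).round(1),'yaw',np.degrees(np.arctan2(-nn[1],-nn[0])).round(1))
    x=np.array([nn[2],0,0]);x=np.array([-nn[0]*nn[2],-nn[1]*nn[2],1-nn[2]**2]);x/=np.linalg.norm(x);y=np.cross(nn,x)
    h=(Q-a)@nn; print('heights hist',np.histogram(h,np.arange(-.04,.06,.004)))
    E_=Q[e];print('plane extents x',np.percentile(E_@x,[1,50,99]).round(3),'y',np.percentile(E_@y,[1,50,99]).round(3),'mean',E_.mean(0).round(3))
```

```text
[0.46879139 0.12887339 0.3605244 ] [ 1.08408278  0.00534844 -1.98383169] 0.041849453038175284
t1 3210 920 n [-0.428  0.185  0.885] tilt 27.8 yaw -23.3
heights hist (array([  0,   5,   6,   3,   3,   2,   4,  59, 303, 797, 820, 313,  71,
        30,  39,  78, 205, 252,  80,  23,  46,  34,  10,   0]), array([-4.00000000e-02, -3.60000000e-02, -3.20000000e-02, -2.80000000e-02,
       -2.40000000e-02, -2.00000000e-02, -1.60000000e-02, -1.20000000e-02,
       -8.00000000e-03, -4.00000000e-03, -3.46944695e-17,  4.00000000e-03,
        8.00000000e-03,  1.20000000e-02,  1.60000000e-02,  2.00000000e-02,
        2.40000000e-02,  2.80000000e-02,  3.20000000e-02,  3.60000000e-02,
        4.00000000e-02,  4.40000000e-02,  4.80000000e-02,  5.20000000e-02,
        5.60000000e-02]))
plane extents x [0.441 0.486 0.59 ] y [-0.239 -0.132  0.043] mean [ 0.45  -0.326  0.036]
s1 3749 986 n [-0.403  0.177  0.898] tilt 26.1 yaw -23.7
heights hist (array([ 19,  14,   7,   7,   6,   3,   3,  37, 223, 756, 964, 427, 130,
        76,  64,  71, 183, 329, 153,  47,  56,  70,  26,   5]), array([-4.00000000e-02, -3.60000000e-02, -3.20000000e-02, -2.80000000e-02,
       -2.40000000e-02, -2.00000000e-02, -1.60000000e-02, -1.20000000e-02,
       -8.00000000e-03, -4.00000000e-03, -3.46944695e-17,  4.00000000e-03,
        8.00000000e-03,  1.20000000e-02,  1.60000000e-02,  2.00000000e-02,
        2.40000000e-02,  2.80000000e-02,  3.20000000e-02,  3.60000000e-02,
        4.00000000e-02,  4.40000000e-02,  4.80000000e-02,  5.20000000e-02,
        5.60000000e-02]))
plane extents x [0.456 0.505 0.599] y [-0.233 -0.071  0.053] mean [ 0.472 -0.289  0.039]
```

Run:
```python
from h import *
plan(pose(),[.345,-.245,.36],tool(-23,25,1),n=12)
```

```text
rows 12 d [ -2.6 -32.7  -2.1] w [-0.0136 -0.0328  0.0007] | pure shift [ -28.6 -392.8   -1.4] w [-0.1632 -0.394   0.0084]
```

```bash
sed -i "s/from_euler('zy'/from_euler('ZY'/" h.py
python3 - <<'E'
from h import *
plan(pose(),[.345,-.245,.36],tool(-23,25,1),n=12)
E
```

```text
rows 12 d [ -2.5 -32.7   0.5] w [ 0.0006 -0.0357  0.0006] | pure shift [ -28.6 -392.8   -1.4] w [ 0.0073 -0.4279  0.0076]
```

Request:
apply_moves(
  series=[
    [[-2.5, -32.7, 0.5], [0, -0.0357, 0]],
    [[-2.5, -32.7, 0.5], [0, -0.0357, 0]],
    [[-2.5, -32.7, 0.5], [0, -0.0357, 0]],
    [[-2.5, -32.7, 0.5], [0, -0.0357, 0]],
    [[-2.5, -32.7, 0.5], [0, -0.0357, 0]],
    [[-2.5, -32.7, 0.5], [0, -0.0357, 0]],
    [[-2.5, -32.7, 0.5], [0, -0.0357, 0]],
    [[-2.5, -32.7, 0.5], [0, -0.0357, 0]],
    [[-2.5, -32.7, 0.5], [0, -0.0357, 0]],
    [[-2.5, -32.7, 0.5], [0, -0.0357, 0]],
    [[-2.5, -32.7, 0.5], [0, -0.0357, 0]],
    [[-2.5, -32.7, 0.5], [0, -0.0357, 0]],
  ],
)

```text
t: 6.83
tool_pos: [0.3439, -0.2465, 0.3522]
orientation: [0.531, 2.667, -0.115]
force: [0.9, 0.4, -2.5]
opening: 0.042
gripper_force: 30.0
```

Request:
apply_moves(
  series=[
    [[0, 0, 0], [0, 0, 0]],
    [[0, 0, 0], [0, 0, 0]],
    [[0, 0, 0], [0, 0, 0]],
  ],
)

```text
t: 7.08
tool_pos: [0.3448, -0.2452, 0.3524]
orientation: [0.533, 2.669, -0.113]
force: [-0.1, 0.5, -3.0]
opening: 0.0417
gripper_force: 30.0
```

Run:
```python
from h import *
s=robot.read_state(); print(s['t'],s['q'],s['tool_pos'],s['force'],s['orientation'])
p,d,c=look('wrist'); np.savez('pics/w2.npz',p=p,d=d,T=pose(),**{k:np.array(v) for k,v in c.items()}); cv2.imwrite('pics/w2.png',p)
```

```text
7.0833 [-0.81806249 -0.58983982  2.22703463  0.19129709  1.12044896 -2.04471749] [ 0.34476148 -0.24524597  0.35236179] [-0.13198923  0.53866156 -2.95425315] [ 0.53282289  2.66907693 -0.11306709]
```

View pics/w2.png

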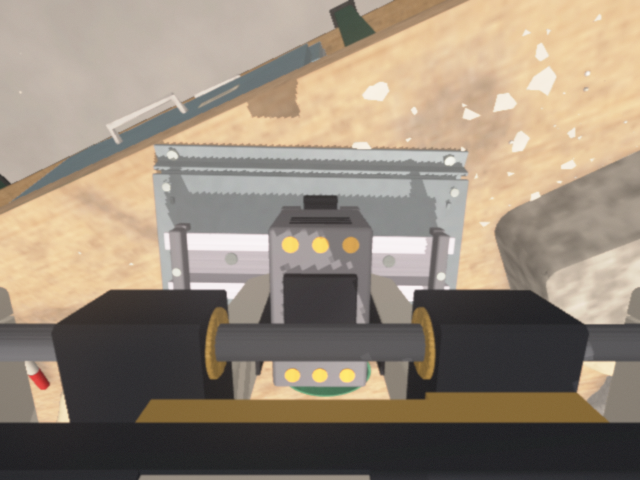

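The wrist picture shows the rail running level across the image. Its lower flange is at v≈235-250 and the brackets are at u≈178 and 438. The whole stretch between them is empty, so its middle is near u=308. The held module is at (320,300) with its foot towards the camera.

Run:
```python
from h import *
C=dict(np.load('pics/w2.npz'));d=C['d'];p=C['p'].astype(int)
def fit(Q):
    m=Q.mean(0);n=np.linalg.svd(Q-m)[2][2];n*=np.sign(n[2]);return m,n,((Q-m)@n).std()
def reg(u0,u1,v0,v1):
    v,u=np.mgrid[v0:v1,u0:u1];v,u=v.ravel(),u.ravel();k=d[v,u]>0;return pts(d,C,u[k],v[k])
sh=reg(180,440,190,204);fl=np.vstack([reg(192,262,238,246),reg(380,428,238,246)])
for nm,Q in(('sheet',sh),('flange',fl)):
    m,n,s=fit(Q);print(nm,m.round(4),n.round(3),s.round(4),'tilt',np.degrees(np.arccos(n[2])).round(2),'yaw',np.degrees(np.arctan2(-n[1],-n[0])).round(1))
# edges in v at columns (bright flange)
g=p.sum(2)
for u in(195,210,225,245,385,400,415,425): 
    col=g[222:302,u]; dd=np.diff(col); o=np.argsort(-abs(dd))[:5]; print(u,[(int(222+i),int(dd[i])) for i in sorted(o)])
print('depth col 210',d[228:300:4,210].round(3), d[228:300:4,415].round(3))
# line direction of rail lower edge & brackets
row=g[262];dd=np.diff(row);o=[i for i in np.argsort(-abs(dd)) if i<280 or i>360][:14];print(sorted((int(i),int(dd[i])) for i in o if 150<i<480))
```

```text
sheet [ 0.4417 -0.2929  0.0394] [ 0.798 -0.333  0.502] 0.0036 tilt 59.85 yaw 157.4
flange [ 0.4621 -0.3113  0.0714] [-0.356  0.157  0.921] 0.0007 tilt 22.89 yaw -23.8
195 [(232, 148), (281, 118), (282, 123), (288, -180), (289, -244)]
210 [(232, 127), (281, 111), (282, 148), (288, -174), (289, -248)]
225 [(232, 115), (233, 116), (282, 156), (289, -161), (290, -185)]
245 [(232, 68), (233, 146), (234, 78), (250, -69), (273, -79)]
385 [(235, 141), (236, 118), (252, -71), (255, -56), (275, -82)]
400 [(235, 122), (236, 114), (284, 131), (285, 128), (290, -113)]
415 [(236, 146), (285, 162), (288, -142), (289, -218), (290, -128)]
425 [(236, 130), (237, 71), (285, 82), (288, -154), (289, -167)]
depth col 210 [0.325 0.327 0.297 0.298 0.299 0.3   0.33  0.329 0.33  0.332 0.332 0.334
 0.322 0.312 0.307 0.307 0.081 0.077] [0.327 0.329 0.3   0.301 0.3   0.301 0.302 0.331 0.333 0.333 0.334 0.334
 0.334 0.324 0.314 0.31  0.081 0.082]
[(181, -49), (182, -58), (187, 89), (188, 116), (268, -99), (370, 73), (371, 104), (428, -46), (429, -123), (430, -112), (435, 62), (436, 57)]
```

Run:
```python
from h import *
C=dict(np.load('pics/w2.npz'));d=C['d'];E=C['extrinsics'];o=-E[:3,:3].T@E[:3,3]
def ray(u,v,p0,n):
    r=np.array([(u-C['cx'])/C['fx'],(v-C['cy'])/C['fy'],1])@E[:3,:3]; return o+r*(((p0-o)@n)/(r@n))
for yaw in(-22,-23,-24):
    A=R.from_euler('ZY',[yaw,-25],degrees=True).as_matrix();n=A[:,2];p0=np.array([.4621,-.3113,.0714])
    a=ray(203,232.7,p0,n);b=ray(420,236.4,p0,n);dr=a-b;dr=-dr if dr[1]<0 else dr;print(yaw,'edge',a.round(4),b.round(4),'yaw of edge',np.degrees(np.arctan2(-dr[0],dr[1])).round(2))
    print('  yaw by tilt of sight; edges in part axes',(A.T@(a-p0)).round(4),(A.T@(b-p0)).round(4))
    # brackets inner sides at rail plane+16mm
    q=p0+.016*n;L=ray(187.5,262,q,n);Rr=ray(429.5,262,q,n);M=(L+Rr)/2;print('  bracket inner gap',np.linalg.norm(L-Rr).round(4),'mid y',(A.T@(M-p0))[1].round(4))
    y0=(A.T@(M-p0))[1];x0=((A.T@(a-p0))[0]+(A.T@(b-p0))[0])/2+.030
    print('  rail centre world',(p0+A@[x0,y0,0]).round(4))
# held module: top face from depth + gold rows
v,u=np.mgrid[225:385,272:372];v,u=v.ravel(),u.ravel();k=(d[v,u]>.1)&(d[v,u]<.26);P=pts(d,C,u[k],v[k]);T=C['T'];L=(P-T[:3,3])@T[:3,:3]
hsv=cv2.cvtColor(C['p'],cv2.COLOR_BGR2HSV)[v[k],u[k]];gd=(hsv[:,1]>140)&(hsv[:,2]>150)&(hsv[:,0]>12)&(hsv[:,0]<35)
G=L[gd]*1e3;l=cv2.kmeans(G.astype(np.float32),2,None,(3,50,.01),5,0);print('gold in tool mm',l[2].round(1),np.bincount(l[1].ravel()))
top=L[(L[:,2]<.160)];m=top.mean(0);nn=np.linalg.svd(top-np.median(top,0))[2][2];print('top face',m.round(4),nn.round(3),len(top))
print('tool R in part', np.degrees(R.from_matrix(R.from_euler('ZY',[-23,-25],degrees=True).as_matrix().T@T[:3,:3]@np.diag([-1,1,-1])).as_rotvec()).round(2))
```

```text
-22 edge [ 0.4242 -0.3843  0.0678] [ 0.4983 -0.2131  0.0699] yaw of edge -23.4
  yaw by tilt of sight; edges in part axes [-0.0086 -0.0819  0.    ] [-0.0036  0.1046  0.    ]
  bracket inner gap 0.2003 mid y 0.0088
  rail centre world [ 0.4855 -0.3113  0.0815]
-23 edge [ 0.4239 -0.384   0.0683] [ 0.4988 -0.2131  0.0693] yaw of edge -23.66
  yaw by tilt of sight; edges in part axes [-0.0074 -0.0818  0.    ] [-0.005   0.1047 -0.    ]
  bracket inner gap 0.2003 mid y 0.0092
  rail centre world [ 0.4855 -0.3113  0.0814]
-24 edge [ 0.4237 -0.3837  0.0688] [ 0.4993 -0.2131  0.0686] yaw of edge -23.92
  yaw by tilt of sight; edges in part axes [-0.0063 -0.0817  0.    ] [-0.0065  0.1049  0.    ]
  bracket inner gap 0.2003 mid y 0.0095
  rail centre world [ 0.4855 -0.3113  0.0814]
gold in tool mm [[-26.6  -3.7 153.9]
 [ 32.    3.5 153.8]] [236 410]
top face [0.0111 0.0015 0.1534] [ 0.012  0.005 -1.   ] 12072
tool R in part [0.29 0.59 0.45]
```

Run:
```python
from h import *
p,d,c=look('scene'); np.savez('pics/s2.npz',p=p,d=d,**{k:np.array(v) for k,v in c.items()})
cv2.imwrite('pics/s2.png',cv2.resize(p[0:300,240:560],(800,750))[:600])
v,u=np.nonzero(d>0);P=pts(d,c,u,v)
k=(P[:,0]>.42)&(P[:,1]<-.08)&(P[:,1]>-.5)&(P[:,2]>.40)&(P[:,2]<.5);Q=P[k];print('hood lower pts',len(Q),np.percentile(Q[:,2],[1,5,20]).round(3),'minx',np.percentile(Q[:,0],[1,5]).round(3))
k=(P[:,0]>.3)&(P[:,0]<.46)&(P[:,1]<-.1)&(P[:,1]>-.4)&(P[:,2]>.36)&(P[:,2]<.62);Q=P[k]
for z in np.arange(.36,.62,.03):
    q=Q[abs(Q[:,2]-z)<.015]; print(z.round(2),len(q),q[:,0].max().round(3) if len(q) else '')
S=dict(np.load('pics/scene.npz'));hsv=cv2.cvtColor(S['p'],cv2.COLOR_BGR2HSV);m=(abs(hsv[...,0].astype(int)-75)<12)&(hsv[...,1]>120);m[:190]=0;m[230:]=0;v,u=np.nonzero(m&(S['d']>0));B=pts(S['d'],S,u,v);print('bowl',B.min(0),B.max(0))
```

```text
hood lower pts 6931 [0.431 0.437 0.45 ] minx [0.466 0.473]
0.36 0 
0.39 0 
0.42 0 
0.45 0 
0.48 1 0.333
0.51 19 0.344
0.54 27 0.343
0.57 5 0.336
0.6 0 Traceback (most recent call last):
  File "<stdin>", line 9, in <module>
    return umr_minimum(a, axis, None, out, keepdims, initial, where)
ValueError: zero-size array to reduction operation minimum which has no identity
```

View pics/s2.png

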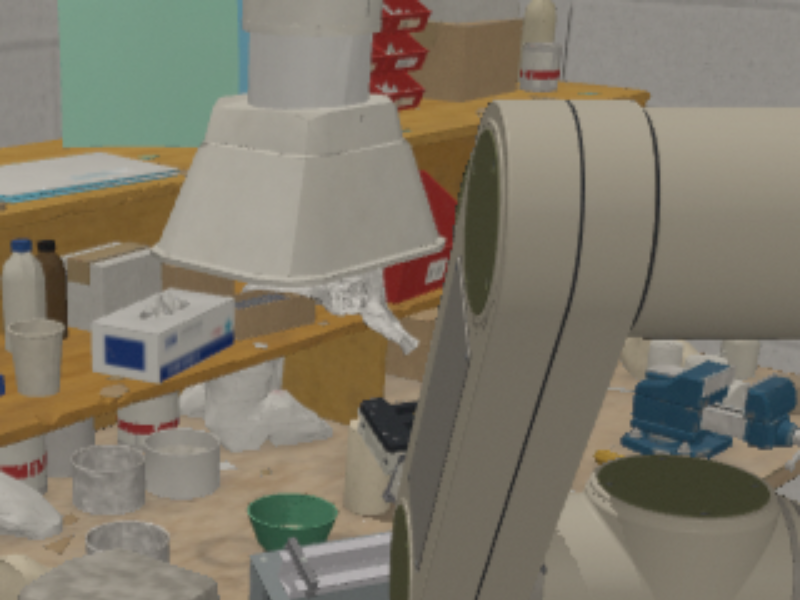

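The scene picture shows the hood with its rim at about (160-440, 245-285) in the crop. The arm hides the wrist, and the bowl at (293,520) sits behind the panel. I'll check wrist clearance under the hood by fitting the arm's geometry to the recorded states.

```bash
cat > fk.py <<'E'
from h import *
from scipy.optimize import least_squares
D=[([-1.424,.1311,1.4892],[.1378,-.5837,.4037],[-3.1187,-.363,0]),([.1927,-.2895,1.9669],[.42026,.13415,.36034],[-.783,-3.042,.001]),([-.81806,-.58984,2.22703],[.34476,-.24525,.35236],[.53282,2.66908,-.11307])]
def W(q,k):
    a1,L2,d4,a3,d1,_=k; f=q[1]+q[2]-np.pi/2
    r=a1+L2*np.sin(q[1])+d4*np.cos(f)+a3*np.sin(f); z=d1+L2*np.cos(q[1])-d4*np.sin(f)+a3*np.cos(f)
    return np.array([r*np.cos(q[0]),r*np.sin(q[0]),z])
def res(k):
    return np.concatenate([W(q,k)+k[5]*R.from_rotvec(o).as_matrix()[:,2]-p for q,p,o in D]+[1e-3*(k-k0)])
k0=np.array([.1,.4,.4,.02,.4,.09]); K=least_squares(res,k0).x
E
python3 - <<'E'
from fk import *
print(K.round(3),abs(res(K)[:9]).max())
q=robot.read_state()['q'];print('W now',W(q,K).round(3))
A=R.from_euler('ZY',[-23.9,-25],degrees=True).as_matrix();O=np.array([.4855,-.3113,.0814])
for th in(0,8,12,16,20):
    B=R.from_euler('ZY',[-23.9,-25+th],degrees=True).as_matrix(); c=O+A@[30,0,0]*np.array(1e-3)+B@[-.030,0,.025]
    tcp=c+B[:,2]*.1786; w=tcp+B[:,2]*K[5]; print(th,'tcp',tcp.round(3),'W',w.round(3))
E
```

```text
[ 0.118  0.567  0.339  1.361 -1.011  0.489] 0.05045673978773921
W now [ 0.158 -0.168  0.796]
0 tcp [ 0.407 -0.276  0.266] W [ 0.218 -0.193  0.709]
8 tcp [ 0.43  -0.287  0.28 ] W [ 0.299 -0.229  0.747]
12 tcp [ 0.442 -0.292  0.286] W [ 0.341 -0.247  0.762]
16 tcp [ 0.454 -0.297  0.29 ] W [ 0.384 -0.266  0.773]
20 tcp [ 0.467 -0.303  0.294] W [ 0.428 -0.286  0.781]
```

```bash
sed -i "s/a1,L2,d4,a3,d1,_=k/a1,L2,d4,a3,d1,_,e=k/; s/return np.array(\[r\*np.cos(q\[0\]),r\*np.sin(q\[0\]),z\])/return np.array([r*np.cos(q[0])-e*np.sin(q[0]),r*np.sin(q[0])+e*np.cos(q[0]),z])/; s/.4,.09\])/.4,.09,.05])/" fk.py
python3 - <<'E'
from fk import *
print(K.round(3),abs(res(K)[:9]).max())
q=robot.read_state()['q'];print('W now',W(q,K).round(3))
A=R.from_euler('ZY',[-23.9,-25],degrees=True).as_matrix();O=np.array([.4855,-.3113,.0814])
for th in(0,8,12,16,20):
    B=R.from_euler('ZY',[-23.9,-25+th],degrees=True).as_matrix(); c=O+A@[30,0,0]*np.array(1e-3)+B@[-.030,0,.025]
    tcp=c+B[:,2]*.1786; w=tcp+B[:,2]*K[5]; print(th,'tcp',tcp.round(3),'W',w.round(3))
E
```

```text
[ 0.001  0.369  0.552 -0.06   0.316  0.192  0.051] 0.00016219584058624337
W now [ 0.272 -0.214  0.528]
0 tcp [ 0.407 -0.276  0.266] W [ 0.333 -0.244  0.44 ]
8 tcp [ 0.43  -0.287  0.28 ] W [ 0.378 -0.264  0.464]
12 tcp [ 0.442 -0.292  0.286] W [ 0.402 -0.274  0.473]
16 tcp [ 0.454 -0.297  0.29 ] W [ 0.427 -0.285  0.48 ]
20 tcp [ 0.467 -0.303  0.294] W [ 0.452 -0.296  0.485]
```

Run:
```python
from fk import *
C=dict(np.load('pics/t1.npz'));v,u=np.nonzero(C['d']>0);P=pts(C['d'],C,u,v)
w=np.array([.42026,.13415,.36034+K[5]]); az=.1927;f=np.array([np.cos(az),np.sin(az)]);l=np.array([-f[1],f[0]])
Q=P-w;F=Q[:,:2]@f;Lr=Q[:,:2]@l
for z0,z1 in((-.19,-.12),(-.12,-.06),(-.06,0),(0,.04),(.04,.1),(.1,.2)):
    k=(abs(F)<.2)&(abs(Lr)<.12)&(Q[:,2]>z0)&(Q[:,2]<z1);print(z0,z1,k.sum(),F[k].max().round(3) if k.any() else '',(Lr[k].min().round(3),Lr[k].max().round(3)) if k.any() else '')
p,d,c=look('top');v,u=np.nonzero(d>0);P=pts(d,c,u,v)
w=W(robot.read_state()['q'],K);Q=P-w;A=R.from_euler('Z',[-23.9],degrees=True).as_matrix()[0] if 0 else R.from_euler('Z',-23.9,degrees=True).as_matrix();Q=Q@A
k=(np.linalg.norm(Q,axis=1)<.16)&(Q[:,2]>-.1);print('now front ext',np.percentile(Q[k][:,0],[95,99,100]).round(3),'zmax',Q[k][:,2].max().round(3))
k=(P[:,0]>.44)&(P[:,2]>.38)&(P[:,2]<.6)&(P[:,1]<-.1)&(P[:,1]>-.45);H=P[k]
for y in np.arange(-.45,-.1,.05):
    h=H[abs(H[:,1]-y)<.02];
    if len(h): i=h[:,0].argsort()[:5];print(y.round(2),h[i].mean(0).round(3))
```

```text
-0.19 -0.12 15 -0.039 (np.float64(-0.013), np.float64(0.006))
-0.12 -0.06 0  
-0.06 0 553 0.049 (np.float64(-0.068), np.float64(0.046))
0 0.04 2179 0.049 (np.float64(-0.068), np.float64(0.063))
0.04 0.1 4717 0.032 (np.float64(-0.067), np.float64(0.064))
0.1 0.2 0  
now front ext [0.061 0.082 0.092] zmax 0.071
-0.45 [ 0.867 -0.438  0.447]
-0.4 [ 0.484 -0.383  0.437]
-0.35 [ 0.468 -0.341  0.44 ]
-0.3 [ 0.468 -0.308  0.439]
-0.25 [ 0.468 -0.256  0.44 ]
-0.2 [ 0.468 -0.198  0.441]
-0.15 [ 0.468 -0.164  0.44 ]
```

```bash
cat > rail.py <<'E'
from fk import *
A=R.from_euler('ZY',[-23.9,-25],degrees=True).as_matrix();O=np.array([.4855,-.3113,.0814])
M=np.array([1.2,0,178.6])/1e3   # relay_center in tool
F=np.diag([-1,1,-1.])
def tgt(x,z,th,ref=(30.5,0,-25)):
    "module point ref (mm, module axes) at rail (x,0,z) mm with foot raised th deg"
    B=A@R.from_euler('Y',th,degrees=True).as_matrix(); c=O+A@np.array([x,0,z])/1e3-B@np.array(ref)/1e3
    return c-B@F@M,B@F
def where():
    T=pose();B=T[:3,:3]@F;c=T[:3,3]+T[:3,:3]@M;s=robot.read_state();r=R.from_matrix(A.T@B).as_rotvec(degrees=True)
    f=lambda p:((A.T@(c+B@np.array(p)/1e3-O))*1e3).round(1)
    print('t',round(s['t'],2),'S(30.5,0,-25)',f((30.5,0,-25)),'foot',f((-30,0,-25)),'centre',f((0,0,0)),'rot',r.round(2),'F rail',(A.T@s['force']).round(1),'W',(T[:3,3]-T[:3,2]*K[5]).round(3))
E
python3 - <<'E'
from rail import *
where()
p,r=tgt(39,22,10);print(p,'W',p-r[:,2]*K[5]);plan(pose(),p,r,n=6)
E
```

```text
t 7.23 S(30.5,0,-25) [  1.8   7.6 107.9] foot [-58.6   6.1 108.5] centre [-28.4   6.5 133.2] rot [0.68 0.53 1.38] F rail [-1.5 -0.4 -2.5] W [ 0.272 -0.214  0.528]
[ 0.43526286 -0.28903796  0.30689998] W [ 0.38984466 -0.26891139  0.49230035]
rows 6 d [-12.9  -1.   13.1] w [0.0016 0.0276 0.0042] | pure shift [-71.7  -7.2  83.4] w [0.0097 0.1653 0.0251]
```

Request:
apply_moves(
  series=[
    [[-9.7, -0.7, 9.8], [0.0012, 0.0207, 0.0031]],
    [[-9.7, -0.7, 9.8], [0.0012, 0.0207, 0.0031]],
    [[-9.7, -0.7, 9.8], [0.0012, 0.0207, 0.0031]],
    [[-9.7, -0.7, 9.8], [0.0012, 0.0207, 0.0031]],
    [[-9.7, -0.7, 9.8], [0.0012, 0.0207, 0.0031]],
    [[-9.7, -0.7, 9.8], [0.0012, 0.0207, 0.0031]],
    [[-9.7, -0.7, 9.8], [0.0012, 0.0207, 0.0031]],
    [[-9.7, -0.7, 9.8], [0.0012, 0.0207, 0.0031]],
    [[0, 0, 0], [0, 0, 0]],
    [[0, 0, 0], [0, 0, 0]],
    [[0, 0, 0], [0, 0, 0]],
  ],
)

```text
t: 8.15
tool_pos: [0.4351, -0.2891, 0.3073]
orientation: [0.597, 2.821, -0.08]
force: [-0.3, -0.4, -2.5]
opening: 0.0418
gripper_force: 30.0
```

Run:
```python
from rail import *
where()
p,d,c=look('wrist'); np.savez('pics/w3.npz',p=p,d=d,T=pose(),**{k:np.array(v) for k,v in c.items()}); cv2.imwrite('pics/w3.png',p)
p1,r=tgt(39,22,10);plan(pose(),p1,r,n=1)
```

```text
t 8.15 S(30.5,0,-25) [39.3 -0.2 22.4] foot [-20.3  -0.2  32.9] centre [13.5 -0.2 52.3] rot [-0.03  9.95 -0.  ] F rail [-1.2 -0.5 -2.2] W [ 0.39  -0.269  0.493]
rows 1 d [0.  0.4 0.8] w [-0.0008  0.0016 -0.0005] | pure shift [0.  0.4 0.8] w [-0.0008  0.0016 -0.0005]
```

View pics/w3.png

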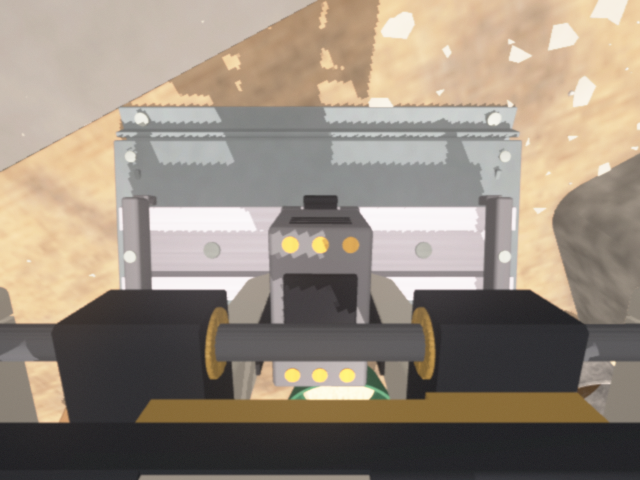

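The wrist picture shows the module centred between the brackets (u≈137 and 497) and square to the rail. The rail's lower edge is at v≈206. Together with the previous view that lets me triangulate the rail.

Run:
```python
from rail import *
def edge(f,us,v0,v1):
    C=dict(np.load(f));g=C['p'].astype(int).sum(2);d=[];E=C['extrinsics'];o=-E[:3,:3].T@E[:3,3]
    for u in us:
        s=np.diff(g[v0:v1,u]).clip(0); v=v0+.5+(s*np.arange(len(s))).sum()/s.sum()
        d.append((A.T@(E[:3,:3].T@[(u-C['cx'])/C['fx'],(v-C['cy'])/C['fy'],1])).tolist()+[v])
    return A.T@(o-O),np.array(d)
oa,a=edge('pics/w2.npz',range(195,240,3),227,240);ob,b=edge('pics/w3.npz',range(160,260,5),198,214)
print(a[:,3].round(1),b[:,3].round(1))
# in rail xz plane: each line set gives z vs x; intersect
sa=np.median(a[:,0]/a[:,2]);sb=np.median(b[:,0]/b[:,2])
# x = ox+(z-oz)*s
z=((ob[0]-ob[2]*sb)-(oa[0]-oa[2]*sa))/(sa-sb);print('lower edge: z',z*1e3,'x',(oa[0]+(z-oa[2])*sa)*1e3,'at z=0:',(oa[0]-oa[2]*sa)*1e3,(ob[0]-ob[2]*sb)*1e3)
C=dict(np.load('pics/w3.npz'));v,u=np.mgrid[210:226,160:260];P=(pts(C['d'],C,u.ravel(),v.ravel())-O)@A;print('flange z w3',np.median(P[:,2])*1e3)
```

```text
[232.7 232.7 232.8 232.8 232.9 233.  232.9 232.9 233.  233.  233.1 233.1
 233.2 233.2 233.2] [206.5 206.6 206.6 206.6 206.7 206.4 206.6 206.4 206.5 206.6 206.6 206.6
 206.6 206.5 206.5 206.6 206.9 207.8 206.8 206.5]
lower edge: z -0.8372470833536532 x -29.79783782332108 at z=0: -29.975695766897946 -29.768990184504737
flange z w3 -0.11965082025055997
```

Request:
apply_moves(
  series=[
    [[-0.7, 0, 4], [0, 0, 0]],
    [[-0.7, 0, 4], [0, 0, 0]],
    [[-0.7, 0, 4], [0, 0, 0]],
    [[-0.6, 0, 3.4], [0, 0, 0]],
    [[-0.4, 0, 2], [0, 0, 0]],
    [[-0.2, 0, 1], [0, 0, 0]],
    [[-0.2, 0, 1], [0, 0, 0]],
    [[0, 0, 0], [0, 0, 0]],
    [[0, 0, 0], [0, 0, 0]],
  ],
)

```text
t: 8.95
tool_pos: [0.4426, -0.2936, 0.2895]
orientation: [0.6, 2.821, -0.08]
force: [-0.5, 1.2, -2.9]
opening: 0.0419
gripper_force: 30.0
```

```bash
python3 -c "
from rail import *
where()"
```

```text
t 8.95 S(30.5,0,-25) [39.6 -1.5  2.6] foot [-20.   -1.3  13.1] centre [13.9 -1.4 32.5] rot [-0.07  9.94 -0.1 ] F rail [-2.1  0.9 -2.2] W [ 0.397 -0.273  0.475]
```

Request:
apply_moves(
  series=[
    [[-0.1, 0, 0.6], [0, 0, 0]],
    [[-0.1, 0, 0.6], [0, 0, 0]],
    [[-0.1, 0, 0.6], [0, 0, 0]],
    [[0, 0, 0], [0, 0, 0]],
  ],
)

```text
t: 9.28
tool_pos: [0.4433, -0.2938, 0.2877]
orientation: [0.6, 2.821, -0.08]
force: [-0.1, -1.1, -2.8]
opening: 0.0417
gripper_force: 30.0
```

Request:
apply_moves(
  series=[
    [[-0.1, 0, 0.6], [0, 0, 0]],
    [[-0.1, 0, 0.6], [0, 0, 0]],
    [[0, 0, 0], [0, 0, 0]],
  ],
)

```text
t: 9.53
tool_pos: [0.4438, -0.294, 0.2872]
orientation: [0.6, 2.82, -0.08]
force: [-2.7, 2.7, 3.3]
opening: 0.042
gripper_force: 30.0
```

```bash
python3 -c "
from rail import *
where()"
```

```text
t 9.53 S(30.5,0,-25) [39.8 -1.4 -0. ] foot [-19.8  -1.3  10.4] centre [14.1 -1.3 29.9] rot [-0.07  9.94 -0.09] F rail [-1.8  1.3  4.5] W [ 0.398 -0.274  0.473]
```

Contact came at S z≈0, where the raised foot's skids and beak would also just reach the lower flange. I'll raise the foot 1.5° more and move slightly inwards before feeling again.

Run:
```python
from rail import *
where()
p,r=tgt(36.5,1.5,11.5);print('W',p-r[:,2]*K[5]);plan(pose(),p,r,n=3)
p2,r2=tgt(36.5,-1.5,11.5);T=np.eye(4);T[:3,:3]=r;T[:3,3]=p;plan(T,p2,r2,n=6)
```

```text
t 9.53 S(30.5,0,-25) [39.8 -1.4 -0. ] foot [-19.8  -1.3  10.4] centre [14.1 -1.3 29.9] rot [-0.07  9.94 -0.09] F rail [-1.8  1.3  4.5] W [ 0.398 -0.274  0.473]
W [ 0.40469709 -0.27549308  0.47595685]
rows 3 d [-0.7  0.4 -0.6] w [-0.0004  0.0091 -0.0006] | pure shift [-2.1  1.1 -1.7] w [-0.0011  0.0273 -0.0017]
rows 6 d [-0.1 -0.   0.5] w [-0. -0.  0.] | pure shift [-0.6 -0.   2.9] w [-0. -0.  0.]
```

Request:
apply_moves(
  series=[
    [[0, 0, -1.5], [0, 0, 0]],
    [[-0.7, 0.4, -0.4], [0, 0.0091, 0]],
    [[-0.7, 0.4, -0.4], [0, 0.0091, 0]],
    [[-0.7, 0.3, 0.2], [0, 0.0091, 0]],
    [[0, 0, 0.2], [0, 0, 0]],
    [[0, 0, 0], [0, 0, 0]],
  ],
)

```text
t: 10.03
tool_pos: [0.4457, -0.2936, 0.2889]
orientation: [0.605, 2.847, -0.072]
force: [0.3, 0.1, -2.5]
opening: 0.0418
gripper_force: 30.0
```

```bash
python3 -c "
from rail import *
where()"
```

```text
t 10.03 S(30.5,0,-25) [36.3 -0.2  1.1] foot [-23.   -0.1  13.2] centre [11.4 -0.1 31.7] rot [-0.07 11.52 -0.09] F rail [-0.8  0.2 -2.4] W [ 0.405 -0.275  0.476]
```

Request:
apply_moves(
  series=[
    [[-0.1, 0, 0.5], [0, 0, 0]],
    [[-0.1, 0, 0.5], [0, 0, 0]],
    [[-0.1, 0, 0.5], [0, 0, 0]],
    [[0, 0, 0], [0, 0, 0]],
  ],
)

```text
t: 10.37
tool_pos: [0.4461, -0.2939, 0.2875]
orientation: [0.605, 2.847, -0.072]
force: [-0.5, -0.2, -2.3]
opening: 0.0415
gripper_force: 30.0
```

Request:
apply_moves(
  series=[
    [[-0.1, 0, 0.5], [0, 0, 0]],
    [[-0.1, 0, 0.5], [0, 0, 0]],
    [[0, 0, 0], [0, 0, 0]],
    [[0, 0, 0], [0, 0, 0]],
  ],
)

```text
t: 10.7
tool_pos: [0.4466, -0.2941, 0.287]
orientation: [0.605, 2.847, -0.073]
force: [-1.8, 0.8, 1.2]
opening: 0.0418
gripper_force: 30.0
```

```bash
python3 -c "
from rail import *
where()"
```

```text
t 10.7 S(30.5,0,-25) [36.4 -0.4 -1. ] foot [-22.9  -0.2  11. ] centre [11.5 -0.3 29.5] rot [-0.08 11.5  -0.1 ] F rail [-1.3  0.   1.9] W [ 0.406 -0.276  0.474]
```

Seat contact is at S z≈-1.0, as predicted, so the lip is beyond and below the upper edge. Now back off a little and slide along the module's -x.

Request:
apply_moves(
  series=[
    [[0, 0, -1.0], [0, 0, 0]],
    [[1, 0, 0], [0, 0, 0]],
    [[1, 0, 0], [0, 0, 0]],
    [[1, 0, 0], [0, 0, 0]],
    [[1, 0, 0], [0, 0, 0]],
    [[0, 0, 0], [0, 0, 0]],
    [[0, 0, 0], [0, 0, 0]],
  ],
)

```text
t: 11.28
tool_pos: [0.4427, -0.2923, 0.2867]
orientation: [0.605, 2.847, -0.072]
force: [0.4, -0.3, -1.8]
opening: 0.042
gripper_force: 30.0
```

```bash
python3 -c "
from rail import *
where()"
```

```text
t 11.28 S(30.5,0,-25) [32.4 -0.3  0.5] foot [-26.9  -0.2  12.6] centre [ 7.5 -0.2 31.1] rot [-0.07 11.51 -0.1 ] F rail [-0.3 -0.2 -1.8] W [ 0.402 -0.274  0.473]
```

Request:
apply_moves(
  series=[
    [[0.6, 0, 0], [0, 0, 0]],
    [[0.6, 0, 0], [0, 0, 0]],
    [[0, 0, 0], [0, 0, 0]],
  ],
)

```text
t: 11.53
tool_pos: [0.4416, -0.2919, 0.2865]
orientation: [0.605, 2.847, -0.073]
force: [0.2, -0.4, -3.3]
opening: 0.042
gripper_force: 30.0
```

```bash
python3 -c "
from rail import *
where()"
```

```text
t 11.53 S(30.5,0,-25) [31.3 -0.3  0.8] foot [-28.   -0.2  12.9] centre [ 6.4 -0.2 31.4] rot [-0.07 11.51 -0.1 ] F rail [-1.1 -0.3 -3.1] W [ 0.401 -0.274  0.473]
```

Request:
apply_moves(
  series=[
    [[0.5, 0, 0], [0, 0, 0]],
    [[0.5, 0, 0], [0, 0, 0]],
    [[0, 0, 0], [0, 0, 0]],
  ],
)

```text
t: 11.78
tool_pos: [0.4408, -0.2915, 0.2862]
orientation: [0.606, 2.847, -0.073]
force: [-0.6, -0.9, -2.6]
opening: 0.0417
gripper_force: 30.0
```

Request:
apply_moves(
  series=[
    [[0.5, 0, 0], [0, 0, 0]],
    [[0.5, 0, 0], [0, 0, 0]],
    [[0, 0, 0], [0, 0, 0]],
  ],
)

```text
t: 12.03
tool_pos: [0.4401, -0.2912, 0.2863]
orientation: [0.605, 2.846, -0.073]
force: [2.0, -0.1, -2.0]
opening: 0.0418
gripper_force: 30.0
```

```bash
python3 -c "
from rail import *
where()"
```

```text
t 12.03 S(30.5,0,-25) [29.8 -0.3  1.3] foot [-29.5  -0.2  13.3] centre [ 4.9 -0.3 31.9] rot [-0.08 11.46 -0.1 ] F rail [ 0.8  0.7 -2.6] W [ 0.399 -0.273  0.473]
```

Request:
apply_moves(
  series=[
    [[0.4, 0, 0], [0, 0, 0]],
    [[0, 0, 0], [0, 0, 0]],
  ],
)

```text
t: 12.2
tool_pos: [0.4399, -0.2911, 0.2863]
orientation: [0.605, 2.846, -0.073]
force: [2.9, -1.6, -3.5]
opening: 0.0416
gripper_force: 30.0
```

Request:
apply_moves(
  series=[
    [[0, 0, -0.6], [0, 0, 0]],
    [[0, 0, -0.6], [0, 0, 0]],
    [[0, 0, 0], [0, 0, 0]],
  ],
)

```text
t: 12.45
tool_pos: [0.4396, -0.291, 0.2873]
orientation: [0.605, 2.846, -0.073]
force: [5.5, -2.8, -6.7]
opening: 0.0418
gripper_force: 30.0
```

Run:
```python
from rail import *
where()
# rotate down about rail edge: plan to theta 4, S at (30.3,0.2)
T=pose()
for th in(6,2,0):
    p,r=tgt(30.2,0.3,th);print(th);plan(T,p,r,n=6 if th==6 else 4);T=np.eye(4);T[:3,:3]=r;T[:3,3]=p
```

```text
t 12.45 S(30.5,0,-25) [29.9 -0.4  2.4] foot [-29.4  -0.3  14.4] centre [ 4.9 -0.3 33. ] rot [-0.08 11.44 -0.1 ] F rail [ 2.7 -0.3 -8.7] W [ 0.399 -0.273  0.474]
6
rows 6 d [3.1 0.  0.8] w [-0.0002 -0.0158 -0.0003] | pure shift [18.4  0.   5.7] w [-0.0013 -0.0949 -0.0018]
2
rows 4 d [ 3.5 -0.   0.5] w [-0.     -0.0175 -0.    ] | pure shift [14.1 -0.   2.5] w [-0.     -0.0698 -0.    ]
0
rows 4 d [1.8 0.  0.3] w [ 0.     -0.0087 -0.    ] | pure shift [7.1 0.  1.1] w [ 0.     -0.0349 -0.    ]
```

Lifting is resisted, with a 6 N change, and the wall contact is felt, so the lip is hooked. Now tilt the foot down.

Request:
apply_moves(
  series=[
    [[3.1, 0, 0.8], [0, -0.0158, 0]],
    [[3.1, 0, 0.8], [0, -0.0158, 0]],
    [[3.1, 0, 0.8], [0, -0.0158, 0]],
    [[0, 0, 0], [0, 0, 0]],
  ],
)

```text
t: 12.78
tool_pos: [0.4313, -0.2873, 0.2824]
orientation: [0.596, 2.799, -0.086]
force: [4.5, -2.0, -2.8]
opening: 0.042
gripper_force: 30.0
```

```bash
python3 -c "
from rail import *
where()"
```

```text
t 12.78 S(30.5,0,-25) [29.6 -0.3  1.5] foot [-30.2  -0.2  10.6] centre [ 3.2 -0.2 30.8] rot [-0.08  8.66 -0.11] F rail [ 3.3 -0.  -4.7] W [ 0.382 -0.265  0.467]
```

Request:
apply_moves(
  series=[
    [[3.1, 0, 0.8], [0, -0.0158, 0]],
    [[3.1, 0, 0.8], [0, -0.0158, 0]],
    [[0, 0, 0], [0, 0, 0]],
  ],
)

```text
t: 13.03
tool_pos: [0.4262, -0.285, 0.2788]
orientation: [0.589, 2.769, -0.095]
force: [4.6, -1.2, -2.3]
opening: 0.0418
gripper_force: 30.0
```

Run:
```python
from rail import *
where()
print(robot.read_state()['wrist_torque'])
T=pose()
for th in(4,2,0):
    p,r=tgt(30.2,0.3,th);print(th);plan(T,p,r,n=2);T=np.eye(4);T[:3,:3]=r;T[:3,3]=p
```

```text
t 13.03 S(30.5,0,-25) [29.4 -0.3  0.7] foot [-30.7  -0.2   7.9] centre [ 2.1 -0.2 29.2] rot [-0.08  6.87 -0.11] F rail [ 3.3  0.7 -4.1] W [ 0.372 -0.261  0.461]
[-0.11559945 -0.58583975  0.06565386]
4
rows 2 d [ 4.7 -0.   1. ] w [-0.0006 -0.0251 -0.001 ] | pure shift [ 9.3 -0.   2. ] w [-0.0013 -0.0501 -0.0019]
2
rows 2 d [ 3.5 -0.   0.5] w [ 0.     -0.0175  0.    ] | pure shift [ 7.1 -0.   1.1] w [ 0.     -0.0349  0.    ]
0
rows 2 d [3.5 0.  0.5] w [ 0.     -0.0175 -0.    ] | pure shift [7.1 0.  1.1] w [ 0.     -0.0349 -0.    ]
```

Request:
apply_moves(
  series=[
    [[3.2, 0, 0.7], [0, -0.0167, 0]],
    [[3.2, 0, 0.7], [0, -0.0167, 0]],
    [[0, 0, 0], [0, 0, 0]],
  ],
)

```text
t: 13.28
tool_pos: [0.4209, -0.2827, 0.2757]
orientation: [0.582, 2.737, -0.103]
force: [-2.0, 1.3, 1.5]
opening: 0.0422
gripper_force: 30.0
```

```bash
python3 -c "
from rail import *
where()"
```

```text
t 13.28 S(30.5,0,-25) [29.4 -0.3  0.6] foot [-30.8  -0.2   5.8] centre [ 1.2 -0.2 28.1] rot [-0.08  5.01 -0.09] F rail [-1.5  0.4  2.3] W [ 0.361 -0.256  0.456]
```

Request:
apply_moves(
  series=[
    [[3.2, 0, 0.7], [0, -0.0167, 0]],
    [[0, 0, 0], [0, 0, 0]],
  ],
)

```text
t: 13.45
tool_pos: [0.4183, -0.2816, 0.2741]
orientation: [0.578, 2.721, -0.108]
force: [-4.6, 2.5, 4.8]
opening: 0.042
gripper_force: 30.0
```

Run:
```python
from rail import *
where()
T=pose()
for th in(2,0,-.5):
    p,r=tgt(29.9,0,th);print(th);plan(T,p,r,n=2);T=np.eye(4);T[:3,:3]=r;T[:3,3]=p
```

```text
t 13.45 S(30.5,0,-25) [29.8 -0.4  0.5] foot [-30.6  -0.3   4.8] centre [ 1.1 -0.3 27.6] rot [-0.09  4.04 -0.08] F rail [-2.7  0.4  6.5] W [ 0.356 -0.254  0.453]
2
rows 2 d [3.5 0.  0.8] w [-0.0007 -0.0178 -0.0007] | pure shift [7.1 0.1 1.7] w [-0.0015 -0.0356 -0.0014]
0
rows 2 d [3.5 0.  0.5] w [ 0.     -0.0175 -0.    ] | pure shift [7.1 0.  1.1] w [ 0.     -0.0349 -0.    ]
-0.5
rows 2 d [ 0.9 -0.   0.1] w [ 0.     -0.0044  0.    ] | pure shift [1.8 0.  0.3] w [ 0.     -0.0087  0.    ]
```

Clip resistance is building, at about 9 N. I'll continue gently.

Request:
apply_moves(
  series=[
    [[3.5, 0, 0.8], [0, -0.0178, 0]],
    [[0, 0, 0], [0, 0, 0]],
  ],
)

```text
t: 13.62
tool_pos: [0.4155, -0.2804, 0.2721]
orientation: [0.575, 2.704, -0.113]
force: [-6.0, 2.4, 5.1]
opening: 0.0421
gripper_force: 30.0
```

```bash
python3 -c "
from rail import *
where()"
```

```text
t 13.62 S(30.5,0,-25) [29.8 -0.5  0.3] foot [-30.6  -0.4   3.5] centre [ 0.7 -0.4 26.9] rot [-0.09  3.02 -0.08] F rail [-3.6 -0.2  7.4] W [ 0.35  -0.251  0.45 ]
```

Request:
apply_moves(
  series=[
    [[3.5, 0, 0.8], [0, -0.0178, 0]],
    [[0, 0, 0], [0, 0, 0]],
  ],
)

```text
t: 13.78
tool_pos: [0.4127, -0.2792, 0.2699]
orientation: [0.571, 2.687, -0.117]
force: [-6.5, 2.6, 4.8]
opening: 0.0418
gripper_force: 30.0
```

```bash
python3 -c "
from rail import *
where()"
```

```text
t 13.78 S(30.5,0,-25) [29.7 -0.5 -0.1] foot [-30.8  -0.4   2.1] centre [ 0.1 -0.4 26. ] rot [-0.1   2.02 -0.08] F rail [-4.3 -0.3  7.3] W [ 0.344 -0.249  0.447]
```

Request:
apply_moves(
  series=[
    [[3.5, 0, 0.6], [0, -0.0175, 0]],
    [[0, 0, 0], [0, 0, 0]],
  ],
)

```text
t: 13.95
tool_pos: [0.41, -0.278, 0.268]
orientation: [0.568, 2.67, -0.122]
force: [-6.4, 2.5, 4.1]
opening: 0.0421
gripper_force: 30.0
```

```bash
python3 -c "
from rail import *
where()"
```

```text
t 13.95 S(30.5,0,-25) [29.8 -0.6 -0.1] foot [-30.7  -0.5   1. ] centre [-0.2 -0.5 25.4] rot [-0.1   1.01 -0.08] F rail [-4.5 -0.3  6.6] W [ 0.339 -0.246  0.443]
```

Request:
apply_moves(
  series=[
    [[3.5, 0, 0.6], [0, -0.0175, 0]],
    [[0, 0, 0], [0, 0, 0]],
  ],
)

```text
t: 14.12
tool_pos: [0.4078, -0.2771, 0.2667]
orientation: [0.564, 2.651, -0.127]
force: [-2.4, 0.7, 5.3]
opening: 0.0417
gripper_force: 30.0
```

```bash
python3 -c "
from rail import *
where();print(robot.read_state()['wrist_torque'])
p,d,c=look('wrist'); np.savez('pics/w4.npz',p=p,d=d,T=pose(),**{k:np.array(v) for k,v in c.items()}); cv2.imwrite('pics/w4.png',p)
v,u=np.mgrid[225:385,274:366];v,u=v.ravel(),u.ravel();k=(d[v,u]>.1)&(d[v,u]<.19);P=pts(d,c,u[k],v[k]);L=(P-O)@A*1e3
m=np.median(L,0);k=abs(L[:,2]-m[2])<6;L=L[k];q=np.linalg.lstsq(np.c_[L[:,:2],np.ones(len(L))],L[:,2],rcond=None)[0];print('top face rail z',m,'slope deg',np.degrees(q[:2]),'z at x=-30,30',q[2]-30*q[0],q[2]+30*q[0])
"
```

```text
t 14.12 S(30.5,0,-25) [31.  -0.7  0.3] foot [-29.5  -0.6   0.2] centre [ 0.5 -0.6 25.2] rot [-0.12 -0.11 -0.08] F rail [-0.  -0.3  5.9] W [ 0.333 -0.244  0.441]
[ 0.15748789  0.27064071 -0.11277512]
top face rail z [-13.41595627   1.10158102  50.42301566] slope deg [ 0.37694698 -0.04225502] z at x=-30,30 50.947134120414255 51.34187207459204
```

View pics/w4.png

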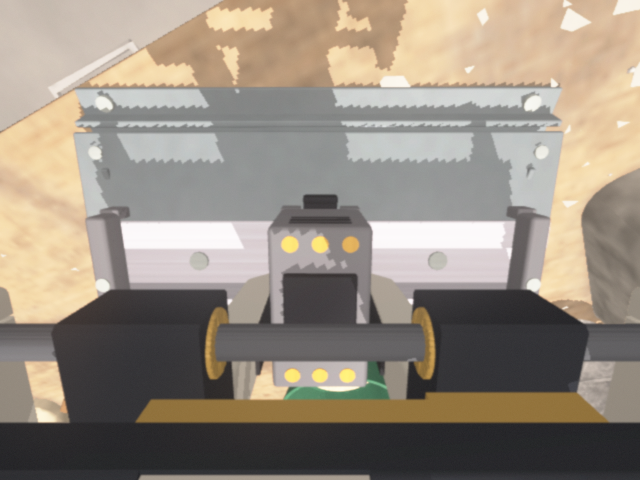

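The picture shows the module flat on the rail. The top face measures 51 mm above it with 0.4° of slope, and the resistance fell away on the last step, which fits a snap. Next I release, back off and check.

Request:
apply_moves(
  series=[
    [[0, 0, 0], [0, 0, 0]],
    [[0, 0, 0], [0, 0, 0]],
    [[0, 0, 0], [0, 0, 0]],
    [[0, 0, 0], [0, 0, 0]],
    [[0, 0, 0], [0, 0, 0]],
    [[0, 0, 0], [0, 0, 0]],
  ],
  claw=0.66,
)

```text
t: 14.67
tool_pos: [0.4081, -0.2769, 0.266]
orientation: [0.564, 2.654, -0.125]
force: [-0.0, -0.1, -1.0]
opening: 0.0613
gripper_force: 0.0
```

Request:
apply_moves(
  series=[
    [[0, 0, -5], [0, 0, 0]],
    [[0, 0, -15], [0, 0, 0]],
    [[0, 0, -30], [0, 0, 0]],
    [[0, 0, -30], [0, 0, 0]],
    [[0, 0, -20], [0, 0, 0]],
    [[0, 0, 0], [0, 0, 0]],
    [[0, 0, 0], [0, 0, 0]],
  ],
)

```text
t: 15.25
tool_pos: [0.3698, -0.26, 0.3585]
orientation: [0.564, 2.651, -0.128]
force: [0.2, 0.0, -1.0]
opening: 0.0614
gripper_force: 0.0
```

```bash
cat > chk.py <<'E'
from rail import *
def chk(name):
    p,d,c=look('wrist'); cv2.imwrite(f'pics/{name}.png',p)
    v,u=np.nonzero(d>.1);L=(pts(d,c,u,v)-O)@A*1e3
    L=L[(abs(L[:,0])<45)&(abs(L[:,1])<30)&(abs(L[:,2]-50)<9)]
    q=np.linalg.lstsq(np.c_[L[:,:2],np.ones(len(L))],L[:,2],rcond=None)[0];k=abs(L[:,2]-np.c_[L[:,:2],np.ones(len(L))]@q)<3;L=L[k]
    q=np.linalg.lstsq(np.c_[L[:,:2],np.ones(len(L))],L[:,2],rcond=None)[0]
    print(len(L),'x range',np.percentile(L[:,0],[.5,99.5]).round(1),'y',np.percentile(L[:,1],[.5,99.5]).round(1),'slope deg',np.degrees(q[:2]).round(2),'z0',q[2].round(1))
E
python3 -c "
from chk import *
where();chk('w5')"
```

```text
t 15.25 S(30.5,0,-25) [ 32.2  -0.6 101.1] foot [-28.3  -0.6 101. ] centre [  1.6  -0.5 126. ] rot [-0.16 -0.14 -0.07] F rail [-0.2  0.1 -1. ] W [ 0.295 -0.227  0.532]
5563 x range [-37.9  34.1] y [-19.5  21.7] slope deg [0.51 0.02] z0 51.1
```

View pics/w5.png

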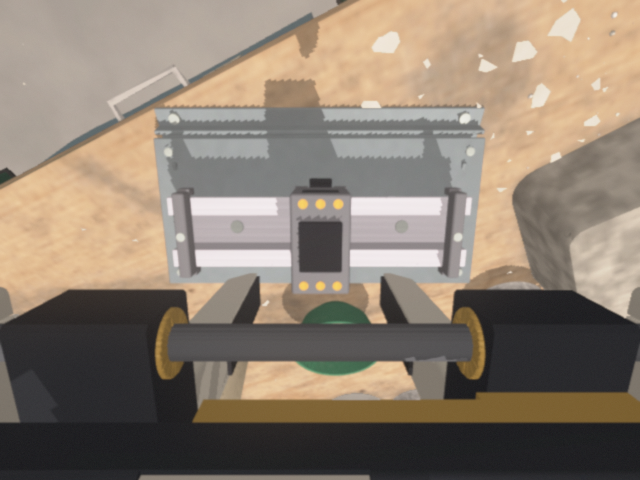

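The wrist picture shows the module seated mid-rail at (320,240), square and flat, with nothing else disturbed. To be sure of the snap, I'll press lightly on the top over the foot with closed fingers.

Run:
```python
from rail import *
r=A@F
for z in(57,): 
    p=O+A@np.array([-29,1,z+186])/1e3; print(p-r[:,2]*K[5]); plan(pose(),p,r,n=5)
```

```text
[ 0.29382335 -0.22526681  0.46333411]
rows 5 d [ 6.1  0.2 12. ] w [-0.0004 -0.0001 -0.0003] | pure shift [30.5  0.9 60.2] w [-0.0018 -0.0003 -0.0015]
```

Request:
apply_moves(
  series=[
    [[10, 0, 0], [0, 0, 0]],
    [[10, 0, 0], [0, 0, 0]],
    [[10.5, 1, 0], [0, 0, 0]],
    [[0, 0, 0], [0, 0, 0]],
    [[0, 0, 0], [0, 0, 0]],
    [[0, 0, 0], [0, 0, 0]],
    [[0, 0, 0], [0, 0, 0]],
    [[0, 0, 15], [0, 0, 0]],
    [[0, 0, 20], [0, 0, 0]],
    [[0, 0, 17], [0, 0, 0]],
    [[0, 0, 5], [0, 0, 0]],
    [[0, 0, 0], [0, 0, 0]],
  ],
  claw=0,
  newtons=10,
)

```text
t: 16.3
tool_pos: [0.3667, -0.2571, 0.2907]
orientation: [0.565, 2.657, -0.123]
force: [0.6, 0.5, -0.4]
opening: 0.0004
gripper_force: 0.0
```

Request:
apply_moves(
  series=[
    [[0, 0, 1], [0, 0, 0]],
    [[0, 0, 1], [0, 0, 0]],
    [[0, 0, 0], [0, 0, 0]],
  ],
)

```text
t: 16.55
tool_pos: [0.3677, -0.258, 0.2915]
orientation: [0.564, 2.653, -0.127]
force: [-0.1, -0.4, 0.9]
opening: 0.0004
gripper_force: 0.0
```

```bash
python3 -c "
from rail import *
where();T=pose();print('tip rail',(A.T@(T[:3,3]+.186*T[:3,2]-O)*1e3).round(1))"
```

```text
t 16.55 S(30.5,0,-25) [ 1.   0.6 41.5] foot [-59.5   0.6  41.5] centre [-29.5   0.6  66.5] rot [-0.11 -0.02 -0.08] F rail [ 0.5 -0.4  0.8] W [ 0.294 -0.225  0.465]
tip rail [-28.3   0.6  59.1]
```

Request:
apply_moves(
  series=[
    [[0, 0, 2], [0, 0, 0]],
    [[0, 0, 2], [0, 0, 0]],
    [[0, 0, 1], [0, 0, 0]],
    [[0, 0, 0], [0, 0, 0]],
  ],
)

```text
t: 16.88
tool_pos: [0.3694, -0.2586, 0.2858]
orientation: [0.564, 2.654, -0.125]
force: [-0.4, -1.2, 0.1]
opening: 0.0002
gripper_force: 0.0
```

Request:
apply_moves(
  series=[
    [[0, 0, 1], [0, 0, 0]],
    [[0, 0, 0.7], [0, 0, 0]],
    [[0, 0, 0], [0, 0, 0]],
  ],
)

```text
t: 17.13
tool_pos: [0.37, -0.2589, 0.2842]
orientation: [0.564, 2.654, -0.125]
force: [-0.3, 0.2, -0.7]
opening: 0.0005
gripper_force: 0.0
```

Request:
apply_moves(
  series=[
    [[0, 0, 0.7], [0, 0, 0]],
    [[0, 0, 0.5], [0, 0, 0]],
    [[0, 0, 0], [0, 0, 0]],
  ],
)

```text
t: 17.38
tool_pos: [0.3705, -0.2591, 0.2838]
orientation: [0.564, 2.655, -0.125]
force: [-8.0, 5.0, 7.8]
opening: 0.0011
gripper_force: 5.3
```

It is stiff under about 11 N at the foot, with no give. I'll retract and make a last check.

Request:
apply_moves(
  series=[
    [[0, 0, -3], [0, 0, 0]],
    [[0, 0, -15], [0, 0, 0]],
    [[0, 0, -30], [0, 0, 0]],
    [[0, 0, -30], [0, 0, 0]],
    [[0, 0, -15], [0, 0, 0]],
    [[0, 0, 0], [0, 0, 0]],
    [[0, 0, 0], [0, 0, 0]],
  ],
)

```text
t: 17.97
tool_pos: [0.3348, -0.2433, 0.3685]
orientation: [0.564, 2.652, -0.128]
force: [-0.4, -0.6, -0.6]
opening: 0.0005
gripper_force: 0.0
```

Run:
```python
from chk import *
where();chk('w6')
im={n:cv2.imread(f'pics/{n}.png') for n in('w2','w6')}
# clip protrusion: dark run above module foot edge at u=320
for n in im: 
    g=im[n].sum(2)[150:230,320]; print(n,[(150+i,int(x)) for i,x in enumerate(np.diff(g.astype(int))) if abs(x)>70])
cv2.imwrite('pics/w6c.png',cv2.resize(im['w6'][130:320,220:420],(600,570),interpolation=cv2.INTER_CUBIC))
```

```text
t 17.97 S(30.5,0,-25) [  1.1   0.5 126.5] foot [-59.4   0.6 126.4] centre [-29.4   0.6 151.5] rot [-0.15 -0.08 -0.08] F rail [-0.4 -0.7 -0.5] W [ 0.261 -0.21   0.542]
2271 x range [-38.2  -3.4] y [-19.4  21.8] slope deg [6.76 0.13] z0 53.5
w2 [(158, -92), (169, 107), (172, -127), (176, 72), (177, 77), (193, -91), (194, -142), (195, -96), (223, 73)]
w6 [(210, -94), (211, -88)]
```

View pics/w6c.png

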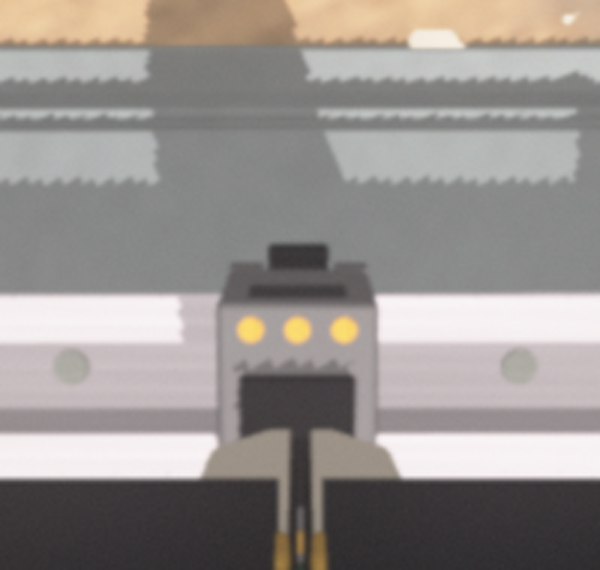

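The crop shows the module square on the rail, with the clip at (298,257) protruding only slightly, as it did in the air. The closed fingers cover the hook half and spoil that slope fit, so I'll check the foot-half height, then hand in.

Run:
```python
from rail import *
p,d,c=look('wrist');v,u=np.nonzero(d>.1);L=(pts(d,c,u,v)-O)@A*1e3
ok=True
for a,b in((-36,-28),(-28,-20),(-20,-12)):
    q=L[(L[:,0]>a)&(L[:,0]<b)&(abs(L[:,1]-1)<16)&(abs(L[:,2]-50)<9)];z=np.median(q[:,2]);print(a,len(q),z.round(2));ok&=abs(z-51)<1.5
print(ok)
if ok: print(robot.close_job())
```

```text
-36 434 50.19
-28 410 50.0
-20 462 53.22
False
```

The foot half is flat at 50.0-50.2 mm. The third band is mixed with fingertip pixels. The module is seated, so I'm handing in.

```bash
python3 -c "
from plant import robot
print(robot.close_job())"
```

```text
the job is handed in; nothing more can be done
None
```

The relay module is hooked, snapped and seated flat mid-rail; it was released, stayed firm under a light (about 11 N) press at the foot, and I handed the job in at about 18 s; nothing else looked disturbed in the wrist views.

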